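# Load the specimen carrier and lift it level

### The arm

A 7-joint arm with a two-finger parallel gripper is mounted at the origin on the work surface. World frame = base frame: x ahead of the robot, y to its left, z up, the work surface at z = 0. Lengths are in m, angles in rad, forces in N, time in s.
With the tool pointing down it reaches from about 0.425 to 0.875 m from the base axis. Payload 4.7 kg.
Tool frame: the origin (TCP) lies between the finger pads, 19 mm behind the fingertips; this is the grasp point; z points along the fingers, y is the line along which they close (so a half turn about z gives the same grasp; the last joint's range is limited). The gripper opens to 85 mm and grips with 20 to 120 N. Pads are 22 mm wide; open, the fingers measure 114 mm over their backs; the gripper's body (76 mm by 85 mm) begins 54 mm behind the grasp point. The pads swing forward as they close: fully open they stand 13 mm farther back than shut.
Start: joints at [-1.233, 0.321, -0.07, 1.45, 0.023, 1.371, -0.057], TCP at [0.207, 0.616, 0.25] pointing down, gripper open.
Joint ranges: [-2.86, 2.86], [-0.3, 2.09], [-1.38, 1.24], [0.06, 2.45], [-1.56, 4.7], [0.09, 2.05], [-2.69, 2.69]. Speed limits (rad/s): [2.57, 2.57, 3.14, 3.14, 3.14, 3.14, 3.14].

### API

Orientations are given as a unit quaternion [x, y, z, w].
In Python, from cell import r gives the robot as it stands.
- The arm moves only by the tool move_arm, never from a script. Its argument "commands" is a list that holds one entry, the list of rows, each a list of 7 numbers: the shift along the tool's x, y, z in cm, then the turn, a rotation vector about the tool's x, y, z in degrees, then the opening, from -1 (shut) to 1 (fully open). A call has 1 to 12 rows; each row is the pose to reach, as a shift and turn from the pose commanded when the call began, along the tool's axes at that moment; what a row does not reach only later rows make up. A row lasts 1/10 s, in which the tool goes at most 50 mm and 8.59 degrees, less where a joint would pass 70% of its speed; a pose out of reach is approached as far as the arm can. A call with a gripper value outside its range is refused whole. The fingers move at their own pace and stop on an object; "grip_force" is the grip in N (left out, the last holds). Time passes only in rows, so rows that repeat a pose let the fingers close. It gives the time, the measured TCP pose, the force, the opening and the grip force at its end, in the units of the state.
- r.sense(): the state, without advancing time (a new reading comes with each control period).
- r.snapshot(name): name is "side" or "top"; returns (picture, depth): 480x640x3 uint8, red, green, blue; 480x640 float32, m along the optical axis (not along the pixel's ray), 0 where there is no reading.
- r.camera_params(name): a dict with "fx", "fy", "cx", "cy" (pixels), "R" (3x3) and "t" (3): a world point X has camera coordinates R X + t. Camera axes: x right, y down, z forward; pixel columns grow to the right and rows downward; lengths in m; the calibration is good to about 2 mm. A picture is of the moment at which its call begins. camera_params takes no time and is no camera call.
- r.finish_job(): hands the job in; it is judged then, once.
The state is a dict: "time": time; "q": joint angles; "qvel": joint speeds; "tau": joint torques, N m; "tool_pos": TCP position; "orientation": TCP orientation; "wrist_force": force on the tool from outside, world axes, zero at the start; "ft_torque": the same for the moment, N m; "width": finger opening in m; "gripper_force": force on a finger pad.
Only numpy, scipy, OpenCV 4.12 (cv2) and the standard library are available. Lean on these libraries where they do the work, as an engineer would, in place of code of your own. Each camera call takes 0.05 s, during which the arm holds its last target. There are 200 camera calls.

### The job

Stand the two green-lidded specimen jars upright in the white carrier, one in each bay, setting them down rather than dropping them. Then lift the loaded carrier by its handle until it is at least 10 cm clear of the bench, and finish while still holding it there, level and steady; do not put it down again. Leave the orange-lidded jar and the two small dropper bottles standing where they are.

Things in the scene. Friction and masses are not known exactly. Their poses are not given: they have to be found in the camera images.
- carrier: Loose white carrier, 100 mm (its x) by 210 mm (its y), 300 to 500 g. Floor 5 mm thick, rim 18 mm high and 4 mm thick. A divider along x, 6 mm thick, 30 mm high, makes two bays (+y and -y), each 92 by 98 mm inside. Over it a teal handle bar along x on two posts. Origin: centre of the underside, on the bench; z up. Balanced about the handle with both jars in.
- handle (a point): Centre of the carrier's teal handle bar, 104 mm above the carrier's underside. The bar is 90 mm long along the carrier's x, 14 mm wide along its y, 24 mm tall (92 to 116 mm above the underside), with open air either side; the lids of loaded jars reach 75 mm.
- bay_left (a point): Middle of the floor of the carrier's +y bay, 60 mm from the carrier's centre and 5 mm above its underside; a jar's underside goes here.
- bay_right (a point): Middle of the floor of the carrier's -y bay, 60 mm from the carrier's centre and 5 mm above its underside; a jar's underside goes here.
- jar_a: Green-lidded specimen jar: frosted white body 47 mm wide at the foot, 52 mm at the top; round lid 56 mm across, 14 mm tall; 70 mm tall in all, 60 to 130 g. Starts upright on the bench. Origin: centre of its underside; z up. The lid's middle, where to grip, is 63 mm above it. Either green jar may go in either bay.
- jar_b: The other green-lidded jar, the same in every way as jar_a. Origin: centre of its underside; z up.
- jar_orange: Orange-lidded jar, otherwise the same shape and size as the green ones: not to be loaded or moved. Origin: centre of its underside.
- bottle_blue: Small white dropper bottle with a blue cap, 34 mm across, 85 mm tall: leave standing. Origin: centre of its underside.
- bottle_yellow: Small amber dropper bottle with a yellow cap, 34 mm across, 85 mm tall: leave standing. Origin: centre of its underside.

How it is judged:
By the outcome, as a careful person would: the job done as asked, in the order asked, and still so for the second after the job is handed in, while the arm keeps its last pose, push and grip.
It also fails if it takes over 72 s, if anything falls off the work surface, if the arm or the gripper's body presses on something with over 40 N, if the wrist force passes 120 N, or if a joint passes its speed limit or range.

## Working session

There is one attempt and no reset: what is moved stays moved. The work goes in short steps, Python scripts to look and compute and a tool call to move; the robot and the scene stay as the last step left them, time stands still between calls to the robot, and variables do not carry over. Pictures are saved under pics/ and viewed, at most 10 in all, crops included, and the job is handed in when it is done.

Besides the shell and the picture viewer there is one more tool, called after "Request:" as name([rows], argument=value, ...), one row to a line, values as JSON. move_arm: Moves the arm, as the interface text tells. Its arguments: {"type":"object","properties":{"commands":{"type":"array"},"grip_force":{"type":"number"}},"required":["commands"]}

```bash
mkdir -p pics
python3 - <<'E'
from cell import r
import cv2,numpy as np
for n in("top","side"):
    p,d=r.snapshot(n); cv2.imwrite(f"pics/{n}0.png",p[:,:,::-1]); np.savez(f"{n}0.npz",p=p,d=d); c=r.camera_params(n); print(n,c)
print(r.sense())
E
```

```text
top {'fx': 484.10499666213553, 'fy': 484.10499666213553, 'cx': 313.0860004779271, 'cy': 238.47962187943756, 'R': array([[-2.74585577e-03, -9.99935549e-01,  1.10163055e-02],
       [-9.80626948e-01,  5.34777752e-04, -1.95883899e-01],
       [ 1.95865383e-01, -1.13407550e-02, -9.80565214e-01]]), 't': array([0.04377409, 0.62757209, 0.71030055])}
side {'fx': 558.0506915431658, 'fy': 558.0506915431658, 'cx': 324.11311364999415, 'cy': 247.34082036206422, 'R': array([[-0.99043929, -0.13630968, -0.02120578],
       [-0.04513193,  0.46544573, -0.88392499],
       [ 0.13035767, -0.87451698, -0.46714765]]), 't': array([0.61991362, 0.1002991 , 0.9364422 ])}
{'time': 0.1, 'q': array([-1.23290611,  0.32174098, -0.0700834 ,  1.45156811,  0.02263743,
        1.37080816, -0.05692549]), 'qvel': array([-0.00108746, -0.00277212,  0.001066  , -0.00422412,  0.00074563,
        0.00181534,  0.00027393]), 'tau': array([ 1.32115233e-04, -4.94881976e+01, -3.83606432e-01, -3.15212452e+01,
        1.31201494e-02,  7.40708434e-03, -3.03605184e-06]), 'tool_pos': array([0.20671626, 0.61577052, 0.2490304 ]), 'orientation': array([ 1.61184362e-01,  9.86923931e-01, -8.65859115e-04, -7.46451167e-05]), 'wrist_force': array([-0.52567678,  0.02171341, -1.16968429]), 'ft_torque': array([ 0.02621659, -0.02553407, -0.04665704]), 'gripper_force': 0.0, 'width': 0.08551105572096103}
```

View pics/top0.png

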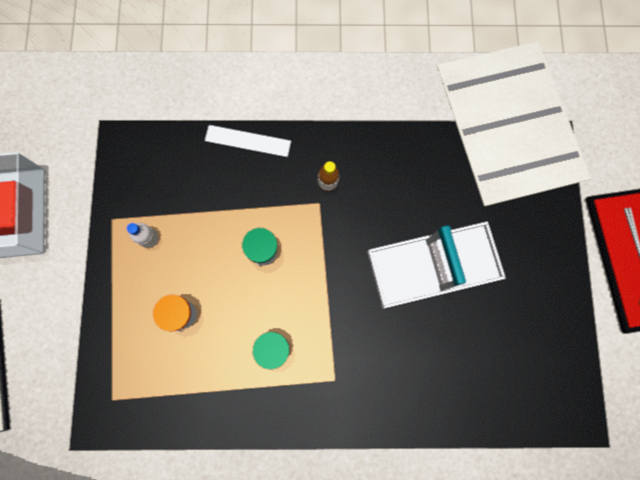

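View pics/side0.png

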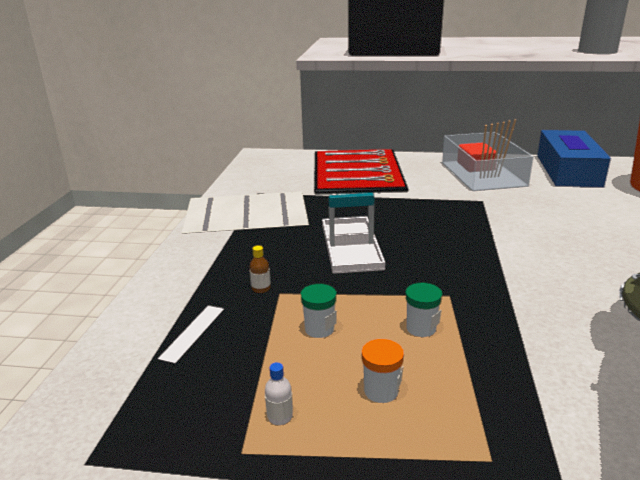

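The top view shows green lids at about (260,245) and (271,350), and the orange lid at (172,313). The carrier is near (437,265), with its teal bar at (453,256). The side view shows all jars and bottles upright, with the carrier on the far side.

```bash
cat > h.py <<'E'
import cv2,numpy as np
from cell import r
from scipy.spatial.transform import Rotation as Ro
def ray(n,uv,z):
    c=r.camera_params(n); R,t=c["R"],c["t"]; o=-R.T@t
    d=R.T@np.array([(uv[0]-c["cx"])/c["fx"],(uv[1]-c["cy"])/c["fy"],1]); return o+d*(z-o[2])/d[2]
def pt(n,uv,dep):
    c=r.camera_params(n); return c["R"].T@(dep*np.array([(uv[0]-c["cx"])/c["fx"],(uv[1]-c["cy"])/c["fy"],1])-c["t"])
def blobs(p,lo,hi,amin):
    m=cv2.inRange(cv2.cvtColor(p,cv2.COLOR_RGB2HSV),lo,hi)
    cs,_=cv2.findContours(m,cv2.RETR_EXTERNAL,cv2.CHAIN_APPROX_NONE)
    return [c for c in cs if cv2.contourArea(c)>amin]
GREEN=((65,120,60),(82,255,255)); TEAL=((84,100,50),(98,255,255)); ORANGE=((8,200,180),(16,255,255))
E
python3 - <<'E'
from h import *
np.set_printoptions(precision=4,suppress=True)
f=np.load("top0.npz");p,d=f["p"],f["d"]
hsv=cv2.cvtColor(p,cv2.COLOR_RGB2HSV)
print(hsv[245,260],hsv[350,271],hsv[256,453],hsv[313,172])
for nm,(lo,hi),z in(("green",GREEN,.07),("orange",ORANGE,.07),("teal",TEAL,.116)):
    for c in blobs(p,lo,hi,60):
        (u,v),rad=cv2.minEnclosingCircle(c); rect=cv2.minAreaRect(c)
        print(nm,(u,v),rad,ray("top",(u,v),z),"depthpt",pt("top",(u,v),d[int(v),int(u)]), "corners",[ray("top",q,z)[:2] for q in cv2.boxPoints(rect)] if nm=="teal" else "")
# board height
for uv in((215,280),(300,300),(400,380)): print(pt("top",uv,d[uv[1],uv[0]]))
for uv,z in(((134,229),.085),((330,167),.085)):print("bottle",ray("top",uv,z))
# carrier outline: white pixels near
m=cv2.inRange(hsv,(0,0,90),(180,60,255)); m[:, :350]=0;m[:,515:]=0;m[:215]=0;m[320:]=0
cv2.bitwise_or(m,cv2.inRange(hsv,*TEAL)*(m.max()>0),m); m[:, :350]=0;m[:,515:]=0;m[:215]=0;m[320:]=0
m=cv2.morphologyEx(m,cv2.MORPH_CLOSE,np.ones((9,9)))
c=max(cv2.findContours(m,cv2.RETR_EXTERNAL,cv2.CHAIN_APPROX_NONE)[0],key=cv2.contourArea)
b=cv2.approxPolyDP(cv2.convexHull(c),6,True)[:,0].astype(float)
print(b); P=np.array([ray("top",q,.018)[:2] for q in b]);print(P,P.mean(0),np.linalg.norm(P-np.roll(P,1,0),axis=1))
E
```

```text
[ 77 197 168] [ 77 171 191] [ 93 187 177] [ 17 205 242]
green (270.5, 350.0) 18.200374603271484 [0.4547 0.1075 0.07  ] depthpt [0.4546 0.1076 0.0679] corners 
green (259.322021484375, 244.98304748535156) 17.22648811340332 [0.6156 0.1274 0.07  ] depthpt [0.6158 0.1274 0.0693] corners 
teal (452.09375, 254.28125) 30.379375457763672 [ 0.5929 -0.1618  0.116 ] depthpt [ 0.5929 -0.1618  0.1159] corners [array([ 0.634 , -0.1414]), array([ 0.6398, -0.1608]), array([ 0.5525, -0.1809]), array([ 0.547 , -0.1618])]
[0.5683 0.208  0.0012]
[0.5344 0.0643 0.0011]
[ 0.4044 -0.099   0.0016]
bottle [0.6381 0.3198 0.085 ]
bottle [0.7392 0.0157 0.085 ]
[[488. 222.]
 [504. 279.]
 [382. 307.]
 [369. 249.]
 [444. 225.]]
[[ 0.6649 -0.2562]
 [ 0.5674 -0.2758]
 [ 0.5215 -0.0707]
 [ 0.6183 -0.0518]
 [ 0.6597 -0.1807]] [ 0.6063 -0.167 ] [0.0758 0.0995 0.2102 0.0986 0.1353]
```

```bash
cat >> h.py <<'E'
def go(x,y,z,yaw):  # yaw = world angle (deg) of tool y axis, tool pointing down; prints cm and deg
    s=r.sense(); R0=Ro.from_quat(s["orientation"]); a=np.radians(yaw)
    best=None
    for k in(0,np.pi):
        Y=np.array([np.cos(a+k),np.sin(a+k),0]); Z=np.array([0,0,-1.]); X=np.cross(Y,Z)
        w=(R0.inv()*Ro.from_matrix(np.c_[X,Y,Z])).as_rotvec(True)
        if best is None or np.linalg.norm(w)<np.linalg.norm(best): best=w
    print("t",s["time"],"pos",s["tool_pos"].round(4),"shift",(R0.inv().apply(np.array([x,y,z])-s["tool_pos"])*100).round(2),"turn",best.round(2),"q7",s["q"][6].round(2),"w",s["width"].round(4),"F",s["wrist_force"].round(1))
E
python3 - <<'E'
from h import *
go(.4545,.108,.25,12.5)
E
```

```text
Traceback (most recent call last):
  File "h.py", line 21, in go
    print("t",s["time"],"pos",s["tool_pos"].round(4),"shift",(R0.inv().apply(np.array([x,y,z])-s["tool_pos"])*100).round(2),"turn",best.round(2),"q7",s["q"][6].round(2),"w",s["width"].round(4),"F",s["wrist_force"].round(1))
                                                                                                                                                                             ^^^^^^^^^^^^^^^^
AttributeError: 'float' object has no attribute 'round'
```

```bash
sed -i 's/s\["width"\].round(4)/round(s["width"],4)/' h.py
python3 - <<'E'
from h import *
go(.4545,.108,.25,12.5)
E
```

```text
t 0.1 pos [0.2067 0.6158 0.249 ] shift [-3.965e+01 -4.026e+01 -2.000e-02] turn [-0.09  0.06 58.95] q7 -0.06 w 0.0855 F [-0.5  0.  -1.2]
```

Request:
move_arm([
  [[-3,-3,0,0,0,5,1],[-6,-6,0,0,0,10,1],[-9,-9,0,0,0,16,1],[-12.5,-12.5,0,0,0,22,1],[-16,-16,0,0,0,28,1],[-19.5,-19.5,0,0,0,34,1],[-23,-23,0,0,0,40,1],[-26.5,-27,0,0,0,46,1],[-30,-30.5,0,0,0,51,1],[-33,-34,0,0,0,55,1],[-36.5,-37.5,0,0,0,59,1],[-39.6,-40.3,0,0,0,59,1]],
])

```text
time: 1.3
tool_pos: [0.4544, 0.1053, 0.25]
orientation: [0.628, 0.779, 0.0, -0.0]
wrist_force: [0.1, 1.0, 0.3]
width: 0.0857
gripper_force: 0.0
```

Run:
```python
from h import *
go(.4545,.108,.061,12.5)
```

```text
t 1.3 pos [0.4544 0.1053 0.25  ] shift [ 0.26  0.06 18.9 ] turn [ 0.01 -0.01 -0.23] q7 -0.11 w 0.0857 F [0.1 1.  0.3]
```

Request:
move_arm([
  [[0,0,2,0,0,0,1],[0,0,5,0,0,0,1],[0,0,8,0,0,0,1],[0,0,10,0,0,0,1],[0,0,10,0,0,0,1],[0,0,10,0,0,0,1]],
])

```text
time: 1.9
tool_pos: [0.454, 0.1081, 0.1502]
orientation: [0.626, 0.78, -0.0, -0.0]
wrist_force: [0.6, -0.2, 0.6]
width: 0.0857
gripper_force: 0.0
```

Run:
```python
from h import *
go(.4545,.108,.061,12.5)
```

```text
t 1.9 pos [0.454  0.1081 0.1502] shift [-0.02  0.05  8.92] turn [-0.02  0.01 -0.05] q7 -0.07 w 0.0857 F [ 0.6 -0.2  0.6]
```

Commanded pose is right; descend and grip.

Request:
move_arm([
  [[0,0,2,0,0,0,1],[0,0,4,0,0,0,1],[0,0,6,0,0,0,1],[0,0,8,0,0,0,1],[0,0,8.9,0,0,0,1],[0,0,8.9,0,0,0,1],[0,0,8.9,0,0,0,-1],[0,0,8.9,0,0,0,-1],[0,0,8.9,0,0,0,-1],[0,0,8.9,0,0,0,-1],[0,0,8.9,0,0,0,-1],[0,0,8.9,0,0,0,-1]],
], grip_force=40)

```text
time: 3.1
tool_pos: [0.4552, 0.1086, 0.0625]
orientation: [0.626, 0.78, 0.001, 0.0]
wrist_force: [-0.7, -0.3, 6.4]
width: 0.0537
gripper_force: 41.5
```

Request:
move_arm([
  [[0,0,0,0,0,0,-1],[0,0,0,0,0,0,-1],[0,0,0,0,0,0,-1],[0,0,-0.5,0,0,0,-1],[0,0,-2,0,0,0,-1],[0,0,-4,0,0,0,-1],[0,0,-7,0,0,0,-1],[0,0,-10,0,0,0,-1],[0,0,-13,0,0,0,-1],[0,0,-16,0,0,0,-1],[0,0,-18,0,0,0,-1],[0,0,-19,0,0,0,-1]],
])

```text
time: 4.3
tool_pos: [0.4548, 0.1083, 0.2534]
orientation: [0.626, 0.78, 0.002, 0.001]
wrist_force: [0.3, -0.2, -0.6]
width: 0.0533
gripper_force: 42.2
```

Run:
```python
from h import *
p,d=r.snapshot("side"); cv2.imwrite("pics/s1.png",p[150:400,200:560,::-1])
go(.606,-.222,.25,12.5)
```

```text
t 4.35 pos [0.4551 0.1085 0.2539] shift [-35.52   7.61   0.37] turn [ 0.24 -0.07 -0.05] q7 -0.11 w 0.0538 F [ 0.8  0.2 -0.2]
```

View pics/s1.png

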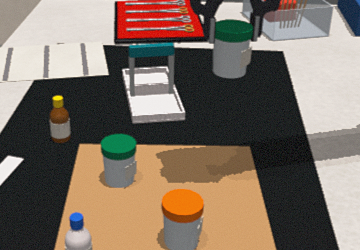

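The jar is held upright at crop (232,48), and everything else is undisturbed. Next I'll carry it over the right bay.

Request:
move_arm([
  [[-1.5,0.3,0,0,0,0,-1],[-4,0.9,0,0,0,0,-1],[-7.5,1.6,0,0,0,0,-1],[-11,2.4,0,0,0,0,-1],[-15,3.2,0,0,0,0,-1],[-19,4.1,0,0,0,0,-1],[-23,4.9,0,0,0,0,-1],[-27,5.8,0,0,0,0,-1],[-30.5,6.5,0,0,0,0,-1],[-33.5,7.2,0,0,0,0,-1],[-35,7.5,0,0,0,0,-1],[-35.5,7.6,0,0,0,0,-1]],
])

```text
time: 5.55
tool_pos: [0.6042, -0.2237, 0.2497]
orientation: [0.627, 0.779, -0.001, -0.001]
wrist_force: [0.2, 0.4, -0.6]
width: 0.0534
gripper_force: 42.2
```

Request:
move_arm([
  [[0,0,0,0,0,0,-1],[0,0,2,0,0,0,-1],[0,0,5,0,0,0,-1],[0,0,8,0,0,0,-1],[0,0,10,0,0,0,-1],[0,0,12,0,0,0,-1],[0,0,13,0,0,0,-1],[0,0,13,0,0,0,-1],[0,0,13,0,0,0,-1]],
])

```text
time: 6.45
tool_pos: [0.6053, -0.2213, 0.1219]
orientation: [0.626, 0.78, 0.0, 0.0]
wrist_force: [0.5, -0.2, -0.8]
width: 0.0534
gripper_force: 42.2
```

Run:
```python
from h import *
p,d=r.snapshot("side"); cv2.imwrite("pics/s2.png",cv2.resize(p[130:330,230:480,::-1],None,fx=2,fy=2))
go(.606,-.222,.0675,12.5)
```

```text
t 6.5 pos [ 0.6056 -0.2218  0.1224] shift [-0.03  0.03  5.49] turn [ 0.12  0.03 -0.01] q7 0.77 w 0.0536 F [ 0.8 -0.7  0.8]
```

View pics/s2.png

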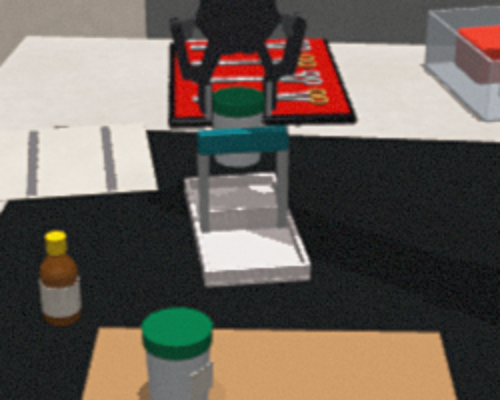

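The jar (crop (240,130)) is centred over the far bay, behind the bar. Now I'll lower it, slowly at the end.

Request:
move_arm([
  [[0,0,1,0,0,0,-1],[0,0,2.5,0,0,0,-1],[0,0,4,0,0,0,-1],[0,0,4.6,0,0,0,-1],[0,0,4.9,0,0,0,-1],[0,0,5.1,0,0,0,-1],[0,0,5.2,0,0,0,-1],[0,0,5.2,0,0,0,-1],[0,0,5.2,0,0,0,-1]],
])

```text
time: 7.4
tool_pos: [0.6051, -0.2222, 0.0695]
orientation: [0.626, 0.78, 0.0, 0.0]
wrist_force: [0.6, 0.1, -0.5]
width: 0.0535
gripper_force: 42.2
```

Request:
move_arm([
  [[0,0,0.1,0,0,0,-1],[0,0,0.2,0,0,0,-1],[0,0,0.3,0,0,0,-1],[0,0,0.3,0,0,0,-1]],
])

```text
time: 7.8
tool_pos: [0.6052, -0.2222, 0.0676]
orientation: [0.626, 0.78, 0.0, 0.0]
wrist_force: [-2.9, 1.3, 7.9]
width: 0.0537
gripper_force: 43.1
```

Request:
move_arm([
  [[0,0,-0.1,0,0,0,-0.2],[0,0,-0.1,0,0,0,0.4],[0,0,-0.1,0,0,0,0.8],[0,0,-0.1,0,0,0,0.8],[0,0,-0.1,0,0,0,0.8],[0,0,-0.1,0,0,0,0.8],[0,0,-1,0,0,0,0.8],[0,0,-3,0,0,0,0.8],[0,0,-6,0,0,0,0.8],[0,0,-10,0,0,0,1],[0,0,-14,0,0,0,1],[0,0,-18,0,0,0,1]],
])

```text
time: 9.0
tool_pos: [0.6045, -0.2223, 0.2484]
orientation: [0.626, 0.779, 0.0, 0.0]
wrist_force: [1.3, 0.6, -0.1]
width: 0.0854
gripper_force: 0.0
```

Run:
```python
from h import *
go(.617,.1285,.25,12.5)
```

```text
t 9.0 pos [ 0.6045 -0.2223  0.2484] shift [33.99  8.76 -0.16] turn [ 0.05  0.02 -0.08] q7 0.72 w 0.0854 F [ 1.3  0.6 -0.1]
```

Request:
move_arm([
  [[2,0.5,0,0,0,0,1],[5,1.3,0,0,0,0,1],[9,2.3,0,0,0,0,1],[13,3.4,0,0,0,0,1],[17,4.4,0,0,0,0,1],[21,5.4,0,0,0,0,1],[25,6.4,0,0,0,0,1],[29,7.5,0,0,0,0,1],[32,8.2,0,0,0,0,1],[34,8.7,0,0,0,0,1],[34,8.7,0,0,0,0,1],[34,8.7,0,0,0,0,1]],
])

```text
time: 10.2
tool_pos: [0.6165, 0.128, 0.2465]
orientation: [0.626, 0.78, -0.0, 0.0]
wrist_force: [0.2, -1.1, -0.7]
width: 0.0854
gripper_force: 0.0
```

Run:
```python
from h import *
p,d=r.snapshot("top"); cv2.imwrite("pics/t1.png",p[200:340,220:540,::-1].repeat(2,0).repeat(2,1))
c=max(blobs(p[:,350:],*GREEN,60),key=cv2.contourArea); u=cv2.minEnclosingCircle(c)[0]; print("placed",ray("top",(u[0]+350,u[1]),.075))
c=max(blobs(p[:,350:],*TEAL,60),key=cv2.contourArea); u,s,a=cv2.minAreaRect(c); print("teal",ray("top",(u[0]+350,u[1]),.116),s,a)
p,d=r.snapshot("side")
for c in blobs(p,*GREEN,100):
    x,y,w,h=cv2.boundingRect(c); print("side",(x,y,w,h))
go(.617,.1285,.061,12.5)
```

```text
placed [ 0.60354915 -0.22168901  0.075     ]
teal [ 0.59270562 -0.16092177  0.116     ] (60.722190856933594, 13.092516899108887) 73.61045837402344
side (301, 284, 35, 26)
t 10.3 pos [0.6167 0.1263 0.2465] shift [ 0.23  0.07 18.55] turn [ 0.03  0.05 -0.21] q7 0.11 w 0.0855 F [ 0.2 -0.8  0. ]
```

View pics/t1.png

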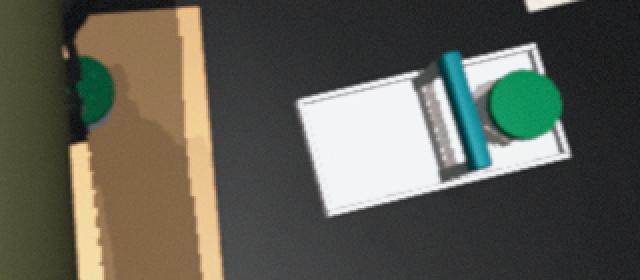

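The first jar stands in the far bay at crop (525,103), and the carrier hasn't moved. Next is jar 2.

Request:
move_arm([
  [[0,0,2,0,0,0,1],[0,0,5,0,0,0,1],[0,0,8,0,0,0,1],[0,0,11,0,0,0,1],[0,0,12,0,0,0,1],[0,0,12,0,0,0,1],[0,0,12,0,0,0,1]],
])

```text
time: 11.0
tool_pos: [0.6175, 0.1279, 0.1276]
orientation: [0.627, 0.779, 0.001, 0.001]
wrist_force: [-0.0, 0.3, 0.8]
width: 0.0852
gripper_force: 0.0
```

Run:
```python
from h import *
go(.617,.1285,.0615,12.5)
```

```text
t 11.0 pos [0.6175 0.1279 0.1276] shift [ 0.07 -0.05  6.61] turn [ 0.12  0.01 -0.12] q7 0.15 w 0.0852 F [-0.   0.3  0.8]
```

Request:
move_arm([
  [[0,0,2,0,0,0,1],[0,0,4,0,0,0,1],[0,0,6,0,0,0,1],[0,0,6.6,0,0,0,1],[0,0,6.6,0,0,0,1],[0,0,6.6,0,0,0,-1],[0,0,6.6,0,0,0,-1],[0,0,6.6,0,0,0,-1],[0,0,6.6,0,0,0,-1],[0,0,6.6,0,0,0,-1],[0,0,6.6,0,0,0,-1],[0,0,6.6,0,0,0,-1]],
])

```text
time: 12.2
tool_pos: [0.6177, 0.1289, 0.0619]
orientation: [0.626, 0.78, 0.001, 0.001]
wrist_force: [-0.8, 0.8, 6.7]
width: 0.0539
gripper_force: 41.4
```

Request:
move_arm([
  [[0,0,0,0,0,0,-1],[0,0,0,0,0,0,-1],[0,0,-0.5,0,0,0,-1],[0,0,-2,0,0,0,-1],[0,0,-4,0,0,0,-1],[0,0,-6,0,0,0,-1],[0,0,-8,0,0,0,-1],[0,0,-10,0,0,0,-1],[0,0,-12,0,0,0,-1],[0,0,-12,0,0,0,-1]],
])

```text
time: 13.2
tool_pos: [0.6184, 0.1287, 0.184]
orientation: [0.626, 0.78, 0.003, 0.002]
wrist_force: [1.1, 0.2, -0.0]
width: 0.0533
gripper_force: 42.2
```

Run:
```python
from h import *
go(.580,-.105,.17,12.5)
```

```text
t 13.2 pos [0.6184 0.1287 0.184 ] shift [-22.    -8.79   1.33] turn [ 0.36 -0.04 -0.06] q7 0.13 w 0.0533 F [ 1.1  0.2 -0. ]
```

Request:
move_arm([
  [[-1,-0.4,0,0,0,0,-1],[-3,-1.2,0,0,0,0,-1],[-6,-2.4,0,0,0,0,-1],[-9,-3.6,0,0,0,0,-1],[-12,-4.8,0,0,0,0,-1],[-15,-6,0,0,0,0,-1],[-18,-7.2,0,0,0,0,-1],[-20.5,-8.2,0,0,0,0,-1],[-21.7,-8.7,0,0,0,0,-1],[-22,-8.8,0,0,0,0,-1],[-22,-8.8,0,0,0,0,-1],[-22,-8.8,0,0,0,0,-1]],
])

```text
time: 14.4
tool_pos: [0.5782, -0.1033, 0.1796]
orientation: [0.625, 0.78, 0.0, -0.0]
wrist_force: [0.1, 0.9, -1.2]
width: 0.0535
gripper_force: 42.2
```

Request:
move_arm([
  [[0,0,1,0,0,0,-1],[0,0,3,0,0,0,-1],[0,0,5,0,0,0,-1],[0,0,6,0,0,0,-1],[0,0,6,0,0,0,-1],[0,0,6,0,0,0,-1]],
])

```text
time: 15.0
tool_pos: [0.5783, -0.1048, 0.1202]
orientation: [0.626, 0.78, 0.0, 0.0]
wrist_force: [0.5, -0.3, 0.1]
width: 0.0538
gripper_force: 42.2
```

Run:
```python
from h import *
p,d=r.snapshot("side"); cv2.imwrite("pics/s3.png",cv2.resize(p[130:330,230:480,::-1],None,fx=2,fy=2))
go(.580,-.105,.067,12.5)
```

```text
t 15.05 pos [ 0.5786 -0.105   0.1208] shift [-0.02  0.13  5.38] turn [ 0.07  0.03 -0.03] q7 0.55 w 0.0536 F [-0.3  0.8  0.2]
```

View pics/s3.png

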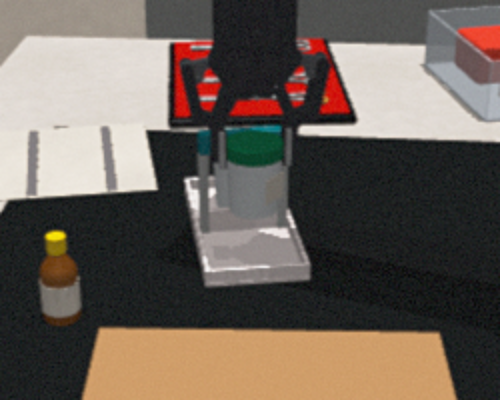

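The jar (crop (255,170)) hangs over the near bay, clear of the posts. Lowering it.

Request:
move_arm([
  [[0,0.1,1,0,0,0,-1],[0,0.1,2.5,0,0,0,-1],[0,0.1,4,0,0,0,-1],[0,0.1,4.6,0,0,0,-1],[0,0.1,4.9,0,0,0,-1],[0,0.1,5.1,0,0,0,-1],[0,0.1,5.1,0,0,0,-1],[0,0.1,5.1,0,0,0,-1]],
])

```text
time: 15.85
tool_pos: [0.5793, -0.105, 0.0695]
orientation: [0.626, 0.78, 0.0, 0.0]
wrist_force: [-0.0, 0.4, -0.3]
width: 0.0536
gripper_force: 42.2
```

Request:
move_arm([
  [[0,0,0.1,0,0,0,-1],[0,0,0.2,0,0,0,-1],[0,0,0.3,0,0,0,-1],[0,0,0.3,0,0,0,-1]],
])

```text
time: 16.25
tool_pos: [0.5792, -0.105, 0.0668]
orientation: [0.626, 0.78, 0.0, 0.0]
wrist_force: [-1.3, 0.7, 4.9]
width: 0.0537
gripper_force: 42.6
```

Contact at 5 N; releasing.

Request:
move_arm([
  [[0,0,-0.1,0,0,0,-0.2],[0,0,-0.1,0,0,0,0.4],[0,0,-0.1,0,0,0,0.8],[0,0,-0.1,0,0,0,0.8],[0,0,-0.1,0,0,0,0.8],[0,0,-0.1,0,0,0,0.8],[0,0,-1,0,0,0,0.8],[0,0,-3,0,0,0,0.8],[0,0,-6,0,0,0,0.8],[0,0,-10,0,0,0,0.8],[0,0,-13,0,0,0,0.8],[0,0,-16,0,0,0,0.8]],
])

```text
time: 17.45
tool_pos: [0.579, -0.1052, 0.2284]
orientation: [0.626, 0.779, 0.001, 0.001]
wrist_force: [-0.5, 0.5, -0.8]
width: 0.0767
gripper_force: 0.0
```

Request:
move_arm([
  [[3,0,0,0,0,0,1],[7,0,0,0,0,0,1],[11,0,0,0,0,0,1],[15,0,0,0,0,0,1],[17,0,0,0,0,0,1],[17,0,0,0,0,0,1],[17,0,0,0,0,0,1]],
])

```text
time: 18.15
tool_pos: [0.5424, 0.0607, 0.2266]
orientation: [0.626, 0.78, 0.0, 0.0]
wrist_force: [-0.3, 0.2, 0.4]
width: 0.0857
gripper_force: 0.0
```

Run:
```python
from h import *
p,d=r.snapshot("top"); cv2.imwrite("pics/t2.png",p[200:340,220:540,::-1].repeat(2,0).repeat(2,1))
for c in blobs(p,*GREEN,60): print("jar",ray("top",cv2.minEnclosingCircle(c)[0],.075))
c=max(blobs(p[:,350:],*TEAL,60),key=cv2.contourArea); u,s,a=cv2.minAreaRect(c); print("teal",ray("top",(u[0]+350,u[1]),.116),s,a)
go(.593,-.163,.22,102.5)
```

```text
jar [ 0.57751757 -0.1040979   0.075     ]
jar [ 0.60406366 -0.22189265  0.075     ]
teal [ 0.59264342 -0.160638    0.116     ] (60.71337127685547, 13.049254417419434) 74.05460357666016
t 18.2 pos [0.5426 0.0597 0.2266] shift [-22.83   0.16   0.67] turn [ 7.000e-02 -1.000e-02  8.986e+01] q7 0.12 w 0.0854 F [ 0.2 -0.9  0.1]
```

View pics/t2.png

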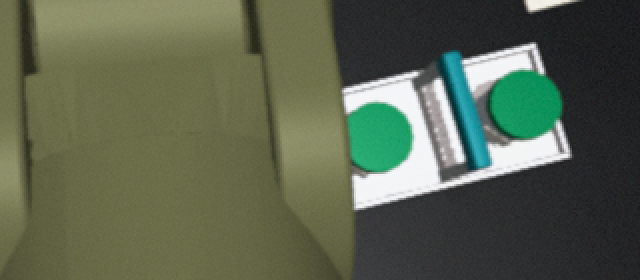

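Both jars stand in their bays, at crop (375,137) and (525,103), and the bar is unmoved. Turning to grip across the bar.

Request:
move_arm([
  [[-1,0,0,0,0,8,1],[-3,0,0,0,0,16,1],[-5.5,0,0,0,0,24,1],[-8,0,0,0,0,32,1],[-10.5,0,0,0,0,40,1],[-13,0.1,0,0,0,48,1],[-15.5,0.1,0,0,0,56,1],[-18,0.1,0,0,0,64,1],[-20,0.1,0.3,0,0,72,1],[-21.5,0.1,0.5,0,0,80,1],[-22.5,0.2,0.7,0,0,86,1],[-22.8,0.2,0.7,0,0,90,1]],
])

```text
time: 19.4
tool_pos: [0.5926, -0.1652, 0.2192]
orientation: [0.995, 0.104, -0.0, 0.001]
wrist_force: [-0.1, 0.9, 0.1]
width: 0.0854
gripper_force: 0.0
```

Request:
move_arm([
  [[0,0,0,0,0,0,1],[0,0,1,0,0,0,1],[0,0,3,0,0,0,1],[0,0,5,0,0,0,1],[0,0,5,0,0,0,1],[0,0,5,0,0,0,1]],
])

```text
time: 20.0
tool_pos: [0.5931, -0.1611, 0.1689]
orientation: [0.994, 0.109, -0.0, -0.0]
wrist_force: [1.0, -0.3, 0.3]
width: 0.0856
gripper_force: 0.0
```

Run:
```python
from h import *
go(.593,-.1627,.104,102.5)
```

```text
t 20.0 pos [ 0.5931 -0.1611  0.1689] shift [-0.04  0.16  6.49] turn [-0.01  0.03 -0.01] q7 -0.87 w 0.0856 F [ 1.  -0.3  0.3]
```

Request:
move_arm([
  [[0,0.1,1.5,0,0,0,1],[0,0.1,3,0,0,0,1],[0,0.1,4.5,0,0,0,1],[0,0.1,5.7,0,0,0,1],[0,0.1,6.3,0,0,0,1],[0,0.1,6.5,0,0,0,1],[0,0.1,6.5,0,0,0,0.3],[0,0.1,6.5,0,0,0,-0.2],[0,0.1,6.5,0,0,0,-0.5],[0,0.1,6.5,0,0,0,-0.6],[0,0.1,6.5,0,0,0,-0.7],[0,0.1,6.5,0,0,0,-0.8]],
], grip_force=80)

```text
time: 21.2
tool_pos: [0.5939, -0.1625, 0.1046]
orientation: [0.994, 0.108, 0.001, 0.0]
wrist_force: [-0.3, -0.1, 4.1]
width: 0.013
gripper_force: 78.8
```

Request:
move_arm([
  [[0,0,0,0,0,0,-1],[0,0,0,0,0,0,-1],[0,0,0,0,0,0,-1],[0,0,0,0,0,0,-1],[0,0,0,0,0,0,-1],[0,0,0,0,0,0,-1],[0,0,0,0,0,0,-1],[0,0,0,0,0,0,-1]],
])

```text
time: 22.0
tool_pos: [0.594, -0.1624, 0.1047]
orientation: [0.994, 0.108, 0.001, 0.0]
wrist_force: [-0.4, -0.2, 5.5]
width: 0.0127
gripper_force: 79.2
```

Run:
```python
from h import *
p,d=r.snapshot("side"); cv2.imwrite("pics/s4.png",cv2.resize(p[130:330,230:480,::-1],None,fx=2,fy=2))
go(.593,-.1627,.104,102.5)
```

```text
t 22.05 pos [ 0.5939 -0.1624  0.1046] shift [-0.1   0.01  0.06] turn [ 0.02 -0.05 -0.06] q7 -0.82 w 0.0132 F [-0.3 -0.3  5.5]
```

View pics/s4.png

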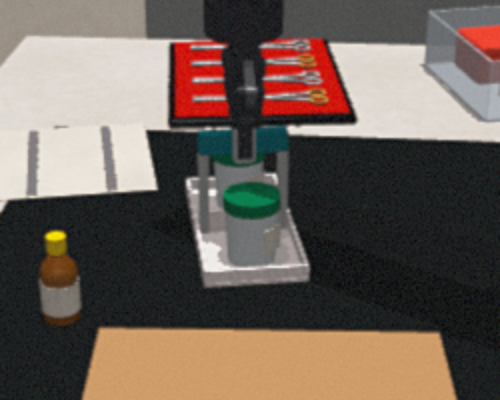

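The bar is gripped at mid-length, crop (243,145), and both jars are upright. Lifting smoothly to about 15 cm.

Request:
move_arm([
  [[0,0,-0.2,0,0,0,-1],[0,0,-0.6,0,0,0,-1],[0,0,-1.2,0,0,0,-1],[0,0,-2,0,0,0,-1],[0,0,-3,0,0,0,-1],[0,0,-4,0,0,0,-1],[0,0,-5,0,0,0,-1],[0,0,-6,0,0,0,-1],[0,0,-7,0,0,0,-1],[0,0,-8,0,0,0,-1],[0,0,-8.5,0,0,0,-1],[0,0,-8.5,0,0,0,-1]],
])

```text
time: 23.25
tool_pos: [0.5941, -0.1623, 0.19]
orientation: [0.994, 0.108, 0.001, 0.0]
wrist_force: [0.2, 0.4, -4.8]
width: 0.0129
gripper_force: 78.0
```

Request:
move_arm([
  [[0,0,-0.5,0,0,0,-1],[0,0,-1.2,0,0,0,-1],[0,0,-2,0,0,0,-1],[0,0,-3,0,0,0,-1],[0,0,-4,0,0,0,-1],[0,0,-5,0,0,0,-1],[0,0,-6,0,0,0,-1],[0,0,-6.5,0,0,0,-1],[0,0,-6.5,0,0,0,-1],[0,0,-6.5,0,0,0,-1],[0,0,-6.5,0,0,0,-1],[0,0,-6.5,0,0,0,-1]],
])

```text
time: 24.45
tool_pos: [0.5933, -0.1619, 0.2535]
orientation: [0.994, 0.108, -0.0, -0.0]
wrist_force: [-0.0, 0.4, -3.9]
width: 0.0127
gripper_force: 78.1
```

Run:
```python
from h import *
p,d=r.snapshot("side"); cv2.imwrite("pics/s5.png",p[:,100:560,::-1])
go(.593,-.1627,.254,102.5); print(r.sense()["qvel"].round(3), r.sense()["orientation"].round(4))
```

```text
t 24.5 pos [ 0.5934 -0.162   0.2535] shift [-0.05  0.06 -0.05] turn [-0.01  0.05 -0.05] q7 -0.91 w 0.0128 F [-0.2 -0.7 -4.3]
[ 0.     0.     0.003 -0.001 -0.001 -0.     0.009] [ 9.941e-01  1.084e-01 -4.000e-04 -1.000e-04]
```

View pics/s5.png

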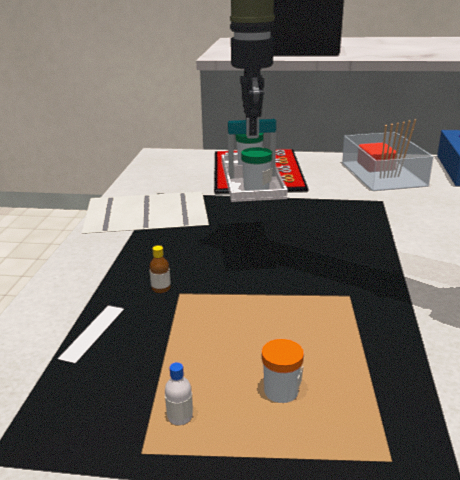

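The loaded carrier hangs at crop (256,165) with both jars in it; the orange jar and bottles haven't moved. I'll let it settle and check that it's level.

Request:
move_arm([
  [[0,0,0,0,0,0,-1],[0,0,0,0,0,0,-1],[0,0,0,0,0,0,-1],[0,0,0,0,0,0,-1],[0,0,0,0,0,0,-1],[0,0,0,0,0,0,-1]],
])

```text
time: 25.1
tool_pos: [0.5936, -0.1621, 0.254]
orientation: [0.994, 0.108, 0.0, -0.0]
wrist_force: [-0.7, 0.1, -4.5]
width: 0.0132
gripper_force: 78.0
```

Run:
```python
from h import *
for k in range(2):
    p,d=r.snapshot("top")
    for c in blobs(p,*GREEN,60):
        m=np.zeros(d.shape,np.uint8); cv2.drawContours(m,[c],-1,1,-1); m=cv2.erode(m,np.ones((5,5)))
        v,u=np.nonzero(m*(d>0)); print("lid n",len(u),np.median([pt("top",(a,b),d[b,a]) for a,b in zip(u,v)],axis=0).round(4))
    for z0 in [0]:
        m=cv2.inRange(cv2.cvtColor(p,cv2.COLOR_RGB2HSV),(0,0,120),(180,60,255)); v,u=np.nonzero(m*(d>0))
        P=np.array([pt("top",(a,b),d[b,a]) for a,b in list(zip(u,v))[::3]]) ; P=P[(P[:,2]>.12)&(P[:,2]<.175)&(abs(P[:,0]-.59)<.12)&(abs(P[:,1]+.16)<.14)]
        print("carrier n",len(P),P[:,2].min().round(3), "plane",np.linalg.lstsq(np.c_[P[:,:2],np.ones(len(P))],P[:,2],rcond=None)[0].round(3) if len(P)>3 else "")
s=r.sense();print(s["qvel"].round(3),s["tool_pos"])
```

```text
lid n 13 [ 0.5792 -0.2156  0.2235]
lid n 1148 [ 0.5779 -0.1022  0.2238]Traceback (most recent call last):
  File "<stdin>", line 9, in <module>
  File "h.py", line 8, in pt
    c=r.camera_params(n); return c["R"].T@(dep*np.array([(uv[0]-c["cx"])/c["fx"],(uv[1]-c["cy"])/c["fy"],1])-c["t"])
ValueError: time passes only in moves, steps and waits
```

Both lids are at 0.224 m, so it's level with the underside about 15 cm up. Handing in.

Run:
```python
from cell import r
s=r.sense(); print(s["qvel"].round(3),s["tool_pos"],s["width"]); print(r.finish_job())
```

```text
[ 0.001 -0.    -0.003 -0.002  0.    -0.001 -0.005] [ 0.59360711 -0.16210331  0.25406315] 0.01268948735994151
the job is handed in; nothing more can be done
None
```

Both green-lidded jars are standing in the carrier, one per bay; I handed in with the arm holding it by the handle, level and steady, about 15 cm above the bench, and the orange jar and dropper bottles still standing where they were.

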